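# Load specimen carriers into the microscope's spring magazine

### The arm

A 6-joint arm with a two-finger parallel gripper is mounted at the origin on the work surface. World frame = base frame: x ahead of the robot, y to its left, z up, the work surface at z = 0. Lengths are in m, angles in rad, forces in N, time in s.
With the tool pointing down it reaches from about 0.275 to 0.75 m from the base axis. Payload 10.2 kg.
Tool frame: the origin (TCP) lies midway between the tips of the shut fingers; the grasp point (between the pads) lies 19 mm behind it; z points along the fingers, y is the line along which they close (so a half turn about z gives the same grasp; the last joint's range is limited). The gripper opens to 85 mm and grips with 20 to 120 N. Pads are 22 mm wide; open, the fingers measure 114 mm over their backs; the gripper's body (76 mm by 85 mm) begins 54 mm behind the grasp point. The pads swing forward as they close: fully open they stand 13 mm farther back than shut.
Start: joints at [-1.333, 0.313, 1.498, -0, 1.331, -0.223], TCP at [0.233, -0.47, 0.231] pointing down, gripper open.
Joint ranges: [-2.94, 2.94], [-0.97, 2.17], [0.19, 2.56], [-1.23, 4.37], [0.02, 3.11], [-2.88, 2.88]. Speed limits (rad/s): [2.39, 2.39, 3.01, 3.14, 3.14, 3.14].

### API

Orientations are given as a rotation vector (axis times angle).
In Python, from workcell import env, snapshot, get_calibration, job_done gives the robot as it stands.
- The arm moves only by the tool arm_command, never from a script. Its argument "moves" is a list of rows, each an object of numbers: "wx", "wy", "wz": the turn, a rotation vector about the tool's x, y, z in rad; "dx", "dy", "dz": the shift along the tool's x, y, z in mm; "hand": the closure, from -1 (fully open) to 1 (shut). In form: [{"wx": .., "wy": .., "wz": .., "dx": .., "dy": .., "dz": .., "hand": ..}, ...]. A call has 1 to 5 rows; each row is the pose to reach, as a shift and turn from the pose commanded when the call began, along the tool's axes at that moment; what a row does not reach only later rows make up. A row lasts 1/8 s, in which the tool goes at most 62.5 mm and 10.7 degrees, less where a joint would pass 70% of its speed; a pose out of reach is approached as far as the arm can. A call with a gripper value outside its range is refused whole. The fingers move at their own pace and stop on an object; "squeeze" is the grip in N (left out, the last holds). Time passes only in rows, so rows that repeat a pose let the fingers close. It gives the time, the measured TCP pose, the force, the opening and the grip force at its end, in the units of the state.
- env.sense(): the state, without advancing time (a new reading comes with each control period).
- snapshot(name): name is "side" or "top"; returns (picture, depth): 480x640x3 uint8, blue, green, red; 480x640 float32, m along the optical axis (not along the pixel's ray), 0 where there is no reading.
- get_calibration(name): a dict with "fx", "fy", "cx", "cy" (pixels), "position" and "rotation" of the camera in the world. Camera axes: x right, y down, z forward; pixel columns grow to the right and rows downward; lengths in m; the calibration is good to about 2 mm. A picture is of the moment at which its call begins. get_calibration takes no time and is no camera call.
- job_done(): hands the job in; it is judged then, once.
The state is a dict: "time_s": time; "joint_positions": joint angles; "dq": joint speeds; "effort": joint torques, N m; "eef_pos": TCP position; "ee_rot": TCP orientation; "ft_force": force on the tool from outside, world axes, zero at the start; "torque": the same for the moment, N m; "opening": finger opening in m; "grip_force": force on a finger pad.
Only numpy, scipy, OpenCV 4.12 (cv2) and the standard library are available. Lean on these libraries where they do the work, as an engineer would, in place of code of your own. Each camera call takes 0.05 s, during which the arm holds its last target. There are 200 camera calls.

### The job

Load the two oblong specimen carriers, one after the other and lying flat, into the spring-loaded magazine: press each one down gently until it has snapped under both retaining lips and stays there when let go. Stop pushing as soon as it resists at the bottom, so as not to strain the magazine, and leave the square carrier, the dish, the jar and the hand lens where they are.

Things in the scene. Friction and masses are not known exactly. Their poses are not given: they have to be found in the camera images.
- carrier_a_center (a point): a grey plastic specimen carrier: flat rectangular plate 60 (its x) x 36 (its y) x 16 mm (z), 45 g give or take a third, with a paper window and an insect on top; lies flat on the table. Point at its centre, 8 mm above its underside. The same when turned half round or upside down
- carrier_b_center (a point): a grey plastic specimen carrier: flat rectangular plate 60 (its x) x 36 (its y) x 16 mm (z), 45 g give or take a third, with a paper window and an insect on top; lies flat on the table. Point at its centre, 8 mm above its underside. The same when turned half round or upside down (identical to the other; either may go first)
- magazine: the magazine's stand, fixed: white base plate 150 (x) x 70 (y) x 8 mm, two steel posts, and on them a white head with the well. Origin: centre of the base's underside, on the table; the well's axis is z. A carrier goes in flat, long side along x, either way round. The head is clamped anywhere within +-10 mm of its middle height, which NO pose here tells: find it by touch
- mouth_middle (a point): on the well's axis, 90 mm above the table: top of the black flared guides if the head is at its middle height (all heights here are for that; the head's parts shift together). The flare is 10 mm high and widens the mouth some 4 mm each way. Below it the well is 62 x 38 mm, with walls only at its x ends, wrapping 10 mm round the corners; the middle 50 mm of both long sides is open
- well_middle (a point): on the well's axis at 70 mm: flat underside of the two lips. Each stands 4 mm into the well at an x end, 20 mm wide, with a ramp on top from 72 mm at its tip to 79 mm at the wall. A carrier's underside meets the ramps at about 77 mm; about 23.5 mm lower its top has passed and the lips snap back over it. This takes up to about 15 N; over 25 N on the stack strains the magazine
- follower (a joint): the spring plate that carries the stack: metres pressed down, 0 = empty (its top at 68 mm), 0.0325 = hard stop (top at 35.5 mm). Pushes up with 2 N at 0, 5 N at the stop. The first carrier can go 18 mm deeper than needed to latch, the second only 2.5 mm. Let go, the stack rises against the lips: top carrier's centre at 62 mm, lower one's at 46 mm. Fingers may go down beside the stack
- lip_near (a joint): the sprung steel retaining lip on the -x end of the well: metres it is pushed outward, 0 = sprung fully inward (closed), 0.004 = level with the well's end wall. About 1.2 N pushes it off its stop, 3.8 N holds it 4 mm out
- lip_far (a joint): the sprung steel retaining lip on the +x end of the well: metres it is pushed outward, 0 = sprung fully inward (closed), 0.004 = level with the well's end wall. About 1.2 N pushes it off its stop, 3.8 N holds it 4 mm out
- square_carrier_center (a point): a square grey carrier 60 x 60 x 16 mm that does not fit this magazine; a bystander. Point at its centre, 8 mm above its underside
- dish: open glass dish, 90 mm across, 16 mm high; origin at the centre of its underside; a bystander
- jar: glass jar with white cap, 56 mm across, 75 mm high; origin at the centre of its underside; a bystander
- lens: black hand lens lying flat, 60 mm disc, 8 mm thick, with a handle 14 mm wide reaching 105 mm from the disc's centre along its -x; origin under the disc's centre; a bystander

How it is judged:
On the way:
1. one carrier has passed the lips and both lips have snapped back over it (((z of carrier_a_center in the frame of magazine between 0.032 and 0.0735 m and horizontal distance between carrier_a_center and magazine below 0.004 m and angle between carrier_a_center's own z axis and vertical below 0.1 rad) or (z of carrier_b_center in the frame of magazine between 0.032 and 0.0735 m and horizontal distance between carrier_b_center and magazine below 0.004 m and angle between carrier_b_center's own z axis and vertical below 0.1 rad)) and value of joint each of lip_near, lip_far below 0.0015 m), for 0.2 s.
At the end, for the whole second after the job is handed in: Both oblong carriers lie flat (within 0.1 rad) in the well, one on the other, their centres within 4 mm of the well's axis and 32 to 73.5 mm above the table, below the lips, with both lips sprung back in (less than 1.5 mm from closed) (z of carrier_a_center in the frame of magazine between 0.032 and 0.0735 m and horizontal distance between each of carrier_a_center, carrier_b_center and magazine below 0.004 m and angle between each of carrier_a_center, carrier_b_center's own z axis and vertical below 0.1 rad and z of carrier_b_center in the frame of magazine between 0.032 and 0.0735 m and value of joint each of lip_near, lip_far below 0.0015 m); the robot touches nothing.
It fails at once if the magazine is strained: its follower plate is loaded with more than 25 N, or all contact forces on its parts add up to more than 50 N (contact force between anything else and follower above 25 N or contact force between anything else and magazine above 50 N).
It fails at once if the square carrier, dish, jar or hand lens is moved more than 30 mm (distance of any of square_carrier_center, dish, jar, lens from where it was at the start of the episode above 0.03 m).
It also fails if it takes over 72 s, if anything falls off the work surface, if the arm or the gripper's body presses on something with over 40 N, if the wrist force passes 120 N, or if a joint passes its speed limit or range.

## Working session

There is one attempt and no reset: what is moved stays moved. The work goes in short steps, Python scripts to look and compute and a tool call to move; the robot and the scene stay as the last step left them, time stands still between calls to the robot, and variables do not carry over. Pictures are saved under pics/ and viewed, at most 10 in all, crops included, and the job is handed in when it is done.

Besides the shell and the picture viewer there is one more tool, called after "Call:" by a JSON object that holds its "method" and its "body", one argument or row to a line. arm_command: Moves the arm, as the interface text tells. Its arguments: {"type":"object","properties":{"moves":{"type":"array","items":{"type":"object","properties":{"wx":{"type":"number"},"wy":{"type":"number"},"wz":{"type":"number"},"dx":{"type":"number"},"dy":{"type":"number"},"dz":{"type":"number"},"hand":{"type":"number"}}}},"squeeze":{"type":"number"}},"required":["moves"]}

```bash
mkdir -p pics; ls
cat > h.py <<'E'
import numpy as np, cv2, json
from workcell import env, snapshot, get_calibration, job_done
from scipy.spatial.transform import Rotation as R
def cal(n):
    c=get_calibration(n); r=np.array(c["rotation"],float)
    if r.shape!=(3,3): r=R.from_rotvec(r).as_matrix() if r.size==3 else R.from_quat(r).as_matrix()
    return c,r,np.array(c["position"])
def ray(n,u,v,z):
    c,r,p=cal(n); d=r@np.array([(u-c["cx"])/c["fx"],(v-c["cy"])/c["fy"],1]); return p+d*(z-p[2])/d[2]
def pts(n,D):
    c,r,p=cal(n); v,u=np.mgrid[:480,:640]
    return np.stack([(u-c["cx"])/c["fx"]*D,(v-c["cy"])/c["fy"]*D,D],-1)@r.T+p
E
python3 - <<'E'
from h import *
for n in("top","side"):
    print(get_calibration(n))
    p,d=snapshot(n); cv2.imwrite(f"pics/{n}0.png",p); np.save(f"{n}0.npy",d); print((d>0).mean())
print(env.sense())
E
```

```text
pics
{'fx': 518.8809856597435, 'fy': 518.8809856597435, 'cx': 321.44490228289476, 'cy': 243.1034021441589, 'position': array([0.46692208, 0.03227215, 1.22965293]), 'rotation': array([-2.20488124,  2.15680876, -0.07347398])}
0.9960416666666667
{'fx': 446.92967028338313, 'fy': 446.92967028338313, 'cx': 321.77929279320375, 'cy': 244.54740170921687, 'position': array([0.26531086, 0.56643114, 0.64237997]), 'rotation': array([-0.69251497,  2.59821894, -1.16123805])}
0.996025390625
{'time_s': 0.1, 'joint_positions': array([-1.33340515e+00,  3.13398691e-01,  1.49835824e+00, -1.74517167e-05,
        1.33100971e+00, -2.23389404e-01]), 'dq': array([ 0.0005204 , -0.00080737, -0.00173487, -0.00036415,  0.00031602,
       -0.00189555]), 'effort': array([ 1.66961105e-03, -4.12902761e+01, -2.60139906e+01, -1.95432940e-04,
        3.08103961e-03, -5.28352828e-06]), 'eef_pos': array([ 0.23337405, -0.47001916,  0.23079101]), 'ee_rot': array([-3.05743911e+00, -7.17144593e-01,  3.95197641e-05]), 'ft_force': array([-1.40344998, -0.04293039, -0.12671104]), 'torque': array([ 0.00383091, -0.00939957, -0.03177062]), 'grip_force': 0.0, 'opening': 0.08544099203899612}
```

View pics/top0.png

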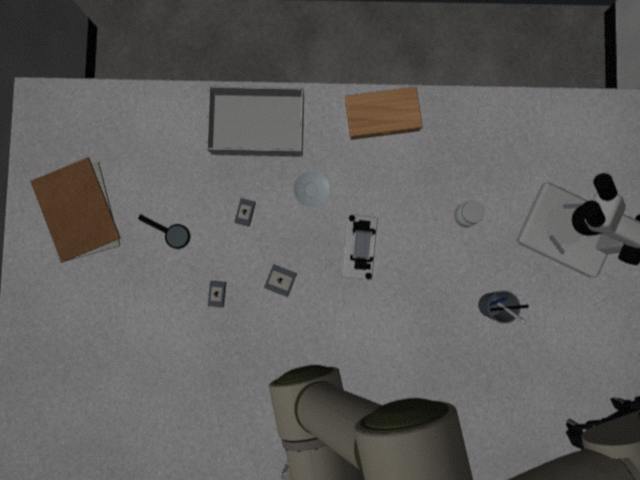

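View pics/side0.png

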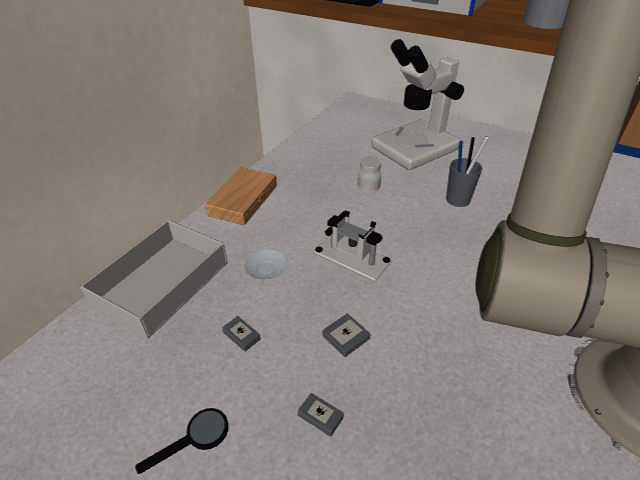

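The top view shows the oblong carriers at (245,212) and (217,293), the square one at (280,280), and the magazine at (361,246). The lens is at (177,236), the dish at (312,188) and the jar at (470,213). In the side view the carriers are at (241,333) and (321,413), the square one at (346,334), and the magazine at about (352,245).

Run:
```python
from h import *
seeds={"A":((245,212),(241,333)),"B":((217,293),(321,413)),"SQ":((280,280),(346,334))}
res={}
for i,n in enumerate(("top","side")):
    im=cv2.imread(f"pics/{n}0.png"); D=np.load(f"{n}0.npy"); P=pts(n,D)
    g=cv2.cvtColor(im,cv2.COLOR_BGR2GRAY)
    for k,s in seeds.items():
        u,v=s[i]; w=g[v-45:v+45,u-45:u+45]; t,m=cv2.threshold(w,0,255,cv2.THRESH_BINARY_INV+cv2.THRESH_OTSU)
        cs,_=cv2.findContours(m,cv2.RETR_EXTERNAL,cv2.CHAIN_APPROX_NONE)
        c=min((c for c in cs if cv2.contourArea(c)>100),key=lambda c:-cv2.pointPolygonTest(c,(45,45),True))+[u-45,v-45]
        M=np.zeros((480,640),np.uint8); cv2.drawContours(M,[c],-1,255,-1)
        Z=P[M>0]; 
        # points on top face from depth
        top=Z[(Z[:,2]>.010)&(Z[:,2]<.022)]
        r=cv2.minAreaRect((top[:,:2]*1000).astype(np.float32)); 
        # 2D contour cast to top plane
        C=np.array([ray(n,*q[0],.016)[:2] for q in c]); rc=cv2.minAreaRect((C*1000).astype(np.float32))
        mm=cv2.moments(c); res[n,k]=(mm['m10']/mm['m00'],mm['m01']/mm['m00'])
        print(n,k,t,len(c),"z med",np.median(top[:,2]).round(4),"depthrect",np.round(r[0],1),np.round(r[1],1),round(r[2],1),"castrect",np.round(rc[0],1),np.round(rc[1],1),round(rc[2],1))
    # magazine
    mz=P[(P[...,2]>.06)&(P[...,2]<.13)&(abs(P[...,0]-.47)<.1)&(abs(P[...,1]+.06)<.08)]
    print(n,"mag high pts",len(mz),mz.min(0).round(3),mz.max(0).round(3),mz.mean(0).round(3))
def tri(a,b):
    L=[]
    for n,(u,v) in(("top",a),("side",b)):
        c,r,p=cal(n); d=r@np.array([(u-c["cx"])/c["fx"],(v-c["cy"])/c["fy"],1]); L.append((p,d/np.linalg.norm(d)))
    A=sum(np.eye(3)-np.outer(d,d) for p,d in L); y=sum((np.eye(3)-np.outer(d,d))@p for p,d in L); return np.linalg.solve(A,y)
for k in seeds: print(k,"tri",tri(res["top",k],res["side",k]).round(4))
a=cv2.imread("pics/top0.png")[205:290,315:410]; b=cv2.imread("pics/side0.png")[195:290,300:405]
a=cv2.convertScaleAbs(cv2.resize(a,(532,476),interpolation=2),alpha=1.6)
cv2.imwrite("pics/magT.png",a); cv2.imwrite("pics/magS.png",cv2.resize(b,(630,570),interpolation=2))
```

```text
top A 90.0 75 z med 0.0151 depthrect [626.1 224.5] [36.8 60.1] 77.7 castrect [626.  223.1] [38.3 62. ] 77.0
top B 90.0 79 z med 0.0152 depthrect [432.1 283.9] [36.4 59.4] 86.6 castrect [433.  282.3] [39.8 61.2] 87.0
top SQ 91.0 92 z med 0.0152 depthrect [466.6 135.9] [59.9 59.8] 70.1 castrect [467.1 135.6] [61.3 60.8] 69.8
top mag high pts 542 [ 0.496 -0.072  0.064] [ 0.57  -0.023  0.097] [ 0.531 -0.049  0.075]
side A 105.0 86 z med 0.0164 depthrect [625.7 223.6] [37.2 61.2] 77.3 castrect [623.1 226.5] [41.  69.6] 77.1
side B 105.0 113 z med 0.0164 depthrect [432.8 283.2] [37.  60.4] 86.6 castrect [431.  285.8] [42.  63.7] 86.4
side SQ 105.0 113 z med 0.0165 depthrect [467.2 135.5] [62.2 60.6] 69.3 castrect [465.1 138.8] [66.7 67.5] 69.9
side mag high pts 592 [ 0.495 -0.074  0.061] [ 0.57  -0.023  0.096] [ 0.528 -0.046  0.076]
A tri [0.6263 0.2238 0.0091]
B tri [0.4322 0.2834 0.0093]
SQ tri [0.4667 0.1358 0.0093]
```

View pics/magT.png

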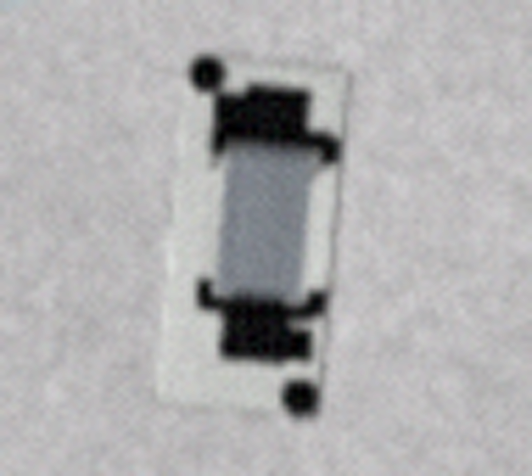

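View pics/magS.png

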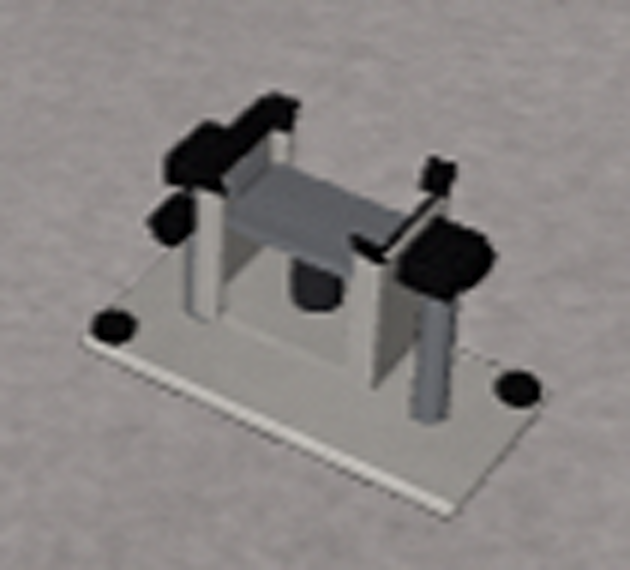

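Crops: the top one shows the white base plate with its long side roughly along world x, and black guides at both ends of the grey follower plate (centre about (265,220) in the crop). The side one shows open long sides, with the clamps and posts outside the ends. Next I'll fit the base rectangle and the follower.

Run:
```python
from h import *
for n in("top","side"):
    im=cv2.imread(f"pics/{n}0.png").astype(int); P=pts(n,np.load(f"{n}0.npy")); g=im.sum(-1)/3
    reg=(abs(P[...,0]-.53)<.11)&(abs(P[...,1]+.048)<.07)
    m=reg&(P[...,2]>.0045)
    M=m.astype(np.uint8); M=cv2.morphologyEx(M,cv2.MORPH_OPEN,np.ones((2,2)))>0
    for nm,lo,hi in(("base",.0045,.012),("plate",.055,.082)):
        S=P[M&(P[...,2]>lo)&(P[...,2]<hi)&((g>60)|(nm=="base"))]
        r=cv2.minAreaRect((S[:,:2]*1000).astype(np.float32)); print(n,nm,len(S),np.round(r[0],1),np.round(r[1],1),round(r[2],2),"z pct",np.percentile(S[:,2],[5,25,50,75,95]).round(4))
    S=P[M&(P[...,2]>.082)]; print("guides",len(S),np.percentile(S[:,2],[10,50,75,90,97]).round(4), cv2.minAreaRect((S[:,:2]*1000).astype(np.float32)))
# follower edge from top view colour: grey, bluish vs white base
im=cv2.imread("pics/top0.png"); c=im[246-8:246+8,363-4:363+4].reshape(-1,3).mean(0); print(c, im[265,352],im[225,350])
```

```text
top base 561 [548.5 -50.8] [ 67.1 147.4] 85.59 z pct [0.0049 0.0061 0.0073 0.0088 0.0107]
top plate 405 [550.6 -51.8] [109.2  42.7] 1.04 z pct [0.0665 0.0694 0.0709 0.0726 0.0753]
guides 223 [0.083  0.0885 0.092  0.0944 1.2297] ((524.1318359375, -36.97764587402344), (71.05872344970703, 164.998779296875), 62.86103820800781)
side base 1104 [548.6 -46.7] [ 70.1 148.7] 88.82 z pct [0.0059 0.0076 0.0085 0.0093 0.0106]
side plate 514 [549.2 -50.6] [ 47.4 103. ] 86.18 z pct [0.0578 0.0702 0.0725 0.0736 0.0794]
guides 292 [0.0825 0.0857 0.0918 0.0942 0.6424] ((395.6800537109375, 228.73033142089844), (94.79304504394531, 717.7506103515625), 28.632539749145508)
[85.65625   81.1328125 77.8359375] [126 127 125] [121 122 122]
```

```bash
cat >> h.py <<'E'
def go(x,y,z,yawdeg):
    s=env.sense(); r=R.from_rotvec(s["ee_rot"]); p=np.array(s["eef_pos"])
    t=R.from_euler("z",yawdeg,degrees=True)*R.from_euler("x",180,degrees=True)
    w=(r.inv()*t).as_rotvec(); d=r.inv().apply(np.array([x,y,z])/1000-p)*1000
    print("d",d.round(1),"w",w.round(4),"len",np.linalg.norm(d).round(1),"deg",np.degrees(np.linalg.norm(w)).round(1))
E
python3 - <<'E'
from h import *
im=cv2.imread("pics/top0.png"); g=cv2.cvtColor(im,cv2.COLOR_BGR2GRAY)
m=np.zeros_like(g); w=(slice(205,290),slice(335,390)); m[w]=((g[w]>66)&(g[w]<100))*255
m=cv2.morphologyEx(m,cv2.MORPH_OPEN,np.ones((5,5)))
c=max(cv2.findContours(m,cv2.RETR_EXTERNAL,cv2.CHAIN_APPROX_NONE)[0],key=cv2.contourArea)
C=np.array([ray("top",*q[0],.0715)[:2]*1000 for q in c],np.float32); print("follower",cv2.minAreaRect(C))
b=np.zeros_like(g); b[w]=(g[w]<50)*255
for c in cv2.findContours(b,cv2.RETR_EXTERNAL,cv2.CHAIN_APPROX_NONE)[0]:
    if cv2.contourArea(c)>8:
        for z in(.008,.0935):
            C=np.array([ray("top",*q[0],z)[:2]*1000 for q in c],np.float32); r=cv2.minAreaRect(C); print(z,np.round(r[0],1),np.round(r[1],1),round(r[2],1),C.min(0).round(),C.max(0).round())
go(420,-100,230,-3.3)
E
```

```text
follower ((551.0328369140625, -50.38178253173828), (51.80729293823242, 35.76982116699219), 0.8802652955055237)
0.008 [482.9 -71.4] [11.7 11.8] 1.3 [477. -77.] [489. -65.]
0.0935 [481.8 -64.1] [10.9 10.9] 1.3 [476. -70.] [487. -59.]
0.008 [513.6 -52.4] [52.2 29.9] 85.8 [498. -79.] [530. -27.]
0.0935 [510.3 -46.5] [48.5 27.8] 85.8 [496. -71.] [526. -23.]
0.008 [598.9 -52.2] [69.1 34.8] 70.5 [583. -85.] [625. -23.]
0.0935 [589.6 -46.3] [64.3 32.4] 70.5 [575. -77.] [614. -19.]
d [ 331.7 -248.4    1.2] w [-1.200e-03  1.000e-04  5.184e-01] len 414.4 deg 29.7
```

Call:
{"method": "arm_command", "body": {
  "moves": [
    {"dx": 332,"dy": -248,"dz": 1,"wz": 0.518,"hand": -1},
    {"dx": 332,"dy": -248,"dz": 1,"wz": 0.518,"hand": -1},
    {"dx": 332,"dy": -248,"dz": 1,"wz": 0.518,"hand": -1},
    {"dx": 332,"dy": -248,"dz": 1,"wz": 0.518,"hand": -1},
    {"dx": 332,"dy": -248,"dz": 1,"wz": 0.518,"hand": -1}
  ],
  "squeeze": 60
}}

```text
invalid input at $.moves[0]: expected keys wx, wy, wz, dx, dy, dz, hand
```

Run:
```python
from h import *
print(ray("top",352,218,.008)*1000)
go(432.5,283.5,140,-3.3)
```

```text
[618.00071029 -30.20658261   8.        ]
d [ 513.4 -586.3   91.6] w [-1.200e-03  1.000e-04  5.184e-01] len 784.7 deg 29.7
```

Call:
{"method": "arm_command", "body": {
  "moves": [
    {"wx": 0,"wy": 0,"dx": 332,"dy": -248,"dz": 1,"wz": 0.518,"hand": -1},
    {"wx": 0,"wy": 0,"dx": 332,"dy": -248,"dz": 1,"wz": 0.518,"hand": -1},
    {"wx": 0,"wy": 0,"dx": 332,"dy": -248,"dz": 1,"wz": 0.518,"hand": -1},
    {"wx": 0,"wy": 0,"dx": 332,"dy": -248,"dz": 1,"wz": 0.518,"hand": -1},
    {"wx": 0,"wy": 0,"dx": 332,"dy": -248,"dz": 1,"wz": 0.518,"hand": -1}
  ],
  "squeeze": 60
}}

```text
time_s: 0.72
eef_pos: [0.3737, -0.1921, 0.2305]
ee_rot: [-3.14, 0.091, -0.0]
ft_force: [0.1, -0.9, -0.2]
opening: 0.0854
grip_force: 0.0
```

Run:
```python
from h import *
go(432.5,283.5,140,-3.3)
```

```text
d [  31.3 -478.2   90.5] w [-0.     -0.0001 -0.0001] len 487.7 deg 0.0
```

Call:
{"method": "arm_command", "body": {
  "moves": [
    {"wx": 0,"wy": 0,"wz": 0,"dx": 31,"dy": -478,"dz": 40,"hand": -1},
    {"wx": 0,"wy": 0,"wz": 0,"dx": 31,"dy": -478,"dz": 40,"hand": -1},
    {"wx": 0,"wy": 0,"wz": 0,"dx": 31,"dy": -478,"dz": 40,"hand": -1},
    {"wx": 0,"wy": 0,"wz": 0,"dx": 31,"dy": -478,"dz": 40,"hand": -1},
    {"wx": 0,"wy": 0,"wz": 0,"dx": 31,"dy": -478,"dz": 40,"hand": -1}
  ]
}}

```text
time_s: 1.35
eef_pos: [0.411, 0.1171, 0.2044]
ee_rot: [3.14, -0.09, 0.001]
ft_force: [1.0, -0.9, -0.0]
opening: 0.0856
grip_force: 0.0
```

Run:
```python
from h import *
go(432.5,283.5,90,-3.3)
```

```text
d [  11.9 -167.4  114.4] w [ 0.0001 -0.0003  0.0003] len 203.1 deg 0.0
```

Call:
{"method": "arm_command", "body": {
  "moves": [
    {"wx": 0,"wy": 0,"wz": 0,"dx": 12,"dy": -167,"dz": 114,"hand": -1},
    {"wx": 0,"wy": 0,"wz": 0,"dx": 12,"dy": -167,"dz": 114,"hand": -1},
    {"wx": 0,"wy": 0,"wz": 0,"dx": 12,"dy": -167,"dz": 114,"hand": -1},
    {"wx": 0,"wy": 0,"wz": 0,"dx": 12,"dy": -167,"dz": 114,"hand": -0.4},
    {"wx": 0,"wy": 0,"wz": 0,"dx": 12,"dy": -167,"dz": 114,"hand": -0.4}
  ]
}}

```text
time_s: 1.98
eef_pos: [0.4324, 0.2811, 0.0903]
ee_rot: [3.14, -0.088, -0.002]
ft_force: [0.8, -0.3, 0.6]
opening: 0.06
grip_force: 0.0
```

Run:
```python
from h import *
p,d=snapshot("side"); cv2.imwrite("pics/b1.png",p[200:460,180:500])
print(env.sense()["opening"])
go(432.5,283.5,4,-3.3)
```

```text
0.060057589906963624
d [-0.6 -3.  87. ] w [ 0.0001 -0.0003  0.0004] len 87.1 deg 0.0
```

View pics/b1.png

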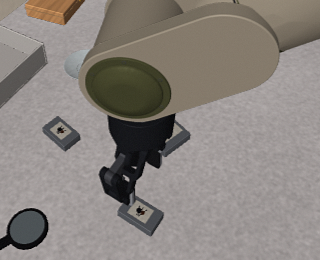

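The view shows the open gripper above carrier B, at about (140,212) in the crop, with the fingers either side of its width. I'll descend.

Call:
{"method": "arm_command", "body": {
  "moves": [
    {"wx": 0,"wy": 0,"wz": 0,"dx": -0.5,"dy": -2,"dz": 50,"hand": -0.4},
    {"wx": 0,"wy": 0,"wz": 0,"dx": -0.5,"dy": -2,"dz": 70,"hand": -0.4},
    {"wx": 0,"wy": 0,"wz": 0,"dx": -0.5,"dy": -2,"dz": 80,"hand": -0.4},
    {"wx": 0,"wy": 0,"wz": 0,"dx": -0.5,"dy": -2,"dz": 85,"hand": -0.4},
    {"wx": 0,"wy": 0,"wz": 0,"dx": -0.5,"dy": -2,"dz": 85,"hand": -0.4}
  ]
}}

```text
time_s: 2.65
eef_pos: [0.4328, 0.283, 0.0063]
ee_rot: [-3.14, 0.09, -0.002]
ft_force: [-0.4, 0.2, -0.6]
opening: 0.0594
grip_force: 0.0
```

Run:
```python
from h import *
go(432.5,283.5,4,-3.3)
```

```text
d [-0.3 -0.5  2.3] w [-0.0005 -0.0011 -0.    ] len 2.4 deg 0.1
```

Call:
{"method": "arm_command", "body": {
  "moves": [
    {"wx": 0,"wy": 0,"wz": 0,"dx": 0,"dy": 0,"dz": 3.5,"hand": -0.4},
    {"wx": 0,"wy": 0,"wz": 0,"dx": 0,"dy": 0,"dz": 3.5,"hand": 0.4},
    {"wx": 0,"wy": 0,"wz": 0,"dx": 0,"dy": 0,"dz": 3.5,"hand": 0.4},
    {"wx": 0,"wy": 0,"wz": 0,"dx": 0,"dy": 0,"dz": 3.5,"hand": 0.4},
    {"wx": 0,"wy": 0,"wz": 0,"dx": 0,"dy": 0,"dz": 3.5,"hand": 0.4}
  ]
}}

```text
time_s: 3.28
eef_pos: [0.4325, 0.2833, 0.0025]
ee_rot: [-3.14, 0.09, -0.001]
ft_force: [-1.3, 0.4, 6.3]
opening: 0.034
grip_force: 60.3
```

Call:
{"method": "arm_command", "body": {
  "moves": [
    {"wx": 0,"wy": 0,"wz": 0,"dx": 0,"dy": 0,"dz": -30,"hand": 0.4},
    {"wx": 0,"wy": 0,"wz": 0,"dx": 0,"dy": 0,"dz": -90,"hand": 0.4},
    {"wx": 0,"wy": 0,"wz": 0,"dx": 0,"dy": 0,"dz": -140,"hand": 0.4},
    {"wx": 0,"wy": 0,"wz": 0,"dx": 0,"dy": 0,"dz": -150,"hand": 0.4},
    {"wx": 0,"wy": 0,"wz": 0,"dx": 0,"dy": 0,"dz": -150,"hand": 0.4}
  ]
}}

```text
time_s: 3.9
eef_pos: [0.4321, 0.283, 0.1517]
ee_rot: [3.14, -0.09, -0.0]
ft_force: [0.3, -0.5, -0.8]
opening: 0.0343
grip_force: 60.0
```

Run:
```python
from h import *
go(550,-50.7,150,-4.4)
p,d=snapshot("side"); cv2.imwrite("pics/b2.png",p)
```

```text
d [136.8 326.4   1.7] w [0.0001 0.0002 0.0196] len 353.9 deg 1.1
```

View pics/b2.png

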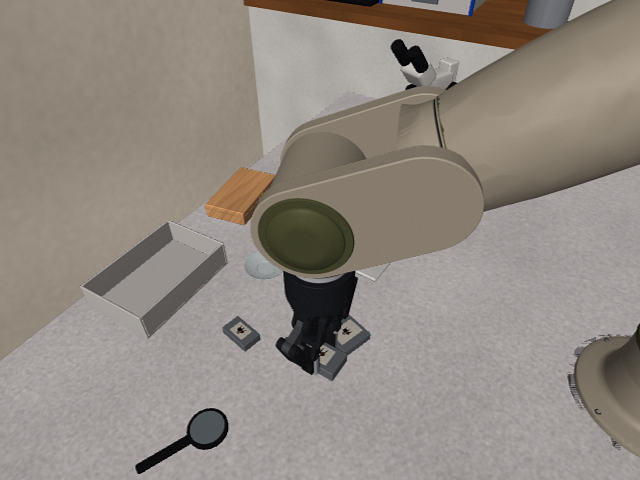

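Carrier B hangs flat in the fingers at about (328,360), and everything else is in place. Now to the magazine.

Call:
{"method": "arm_command", "body": {
  "moves": [
    {"wx": 0,"wy": 0,"wz": 0.0196,"dx": 137,"dy": 326.5,"dz": 2,"hand": 0.4},
    {"wx": 0,"wy": 0,"wz": 0.0196,"dx": 137,"dy": 326.5,"dz": 2,"hand": 0.4},
    {"wx": 0,"wy": 0,"wz": 0.0196,"dx": 137,"dy": 326.5,"dz": 2,"hand": 0.4},
    {"wx": 0,"wy": 0,"wz": 0.0196,"dx": 137,"dy": 326.5,"dz": 2,"hand": 0.4},
    {"wx": 0,"wy": 0,"wz": 0.0196,"dx": 137,"dy": 326.5,"dz": 2,"hand": 0.4}
  ]
}}

```text
time_s: 4.58
eef_pos: [0.5362, -0.0134, 0.1483]
ee_rot: [-3.138, 0.121, 0.005]
ft_force: [0.2, 0.3, -1.2]
opening: 0.0344
grip_force: 60.0
```

Run:
```python
from h import *
go(550,-50.7,120,-4.4)
```

```text
d [16.7 36.2 28.3] w [-0.0007  0.0032 -0.0002] len 48.8 deg 0.2
```

Call:
{"method": "arm_command", "body": {
  "moves": [
    {"wx": 0,"wy": 0.003,"wz": 0,"dx": 16,"dy": 35,"dz": 20,"hand": 0.4},
    {"wx": 0,"wy": 0.003,"wz": 0,"dx": 16,"dy": 35,"dz": 20,"hand": 0.4},
    {"wx": 0,"wy": 0.003,"wz": 0,"dx": 16,"dy": 35,"dz": 20,"hand": 0.4},
    {"wx": 0,"wy": 0.003,"wz": 0,"dx": 16,"dy": 35,"dz": 20,"hand": 0.4}
  ]
}}

```text
time_s: 5.08
eef_pos: [0.5496, -0.0465, 0.1303]
ee_rot: [-3.139, 0.118, -0.004]
ft_force: [0.6, 0.2, 0.0]
opening: 0.0349
grip_force: 60.0
```

Run:
```python
from h import *
p,d=snapshot("side"); cv2.imwrite("pics/b3.png",p[120:340,230:480])
q,e=snapshot("top"); g=cv2.convertScaleAbs(cv2.resize(q[200:300,300:420],(600,500)),alpha=1.6)
a=cv2.resize(p[140:320,260:440],(500,500)); cv2.imwrite("pics/b3.png",cv2.resize(np.hstack([a,g]),(800,364)))
print(env.sense()["ft_force"]); go(550,-50.7,100,-4.4)
```

```text
[ 0.60188795 -0.17105082 -0.31565948]
d [ 0.4  3.9 30.6] w [ 0.0001 -0.0034  0.0014] len 30.8 deg 0.2
```

View pics/b3.png

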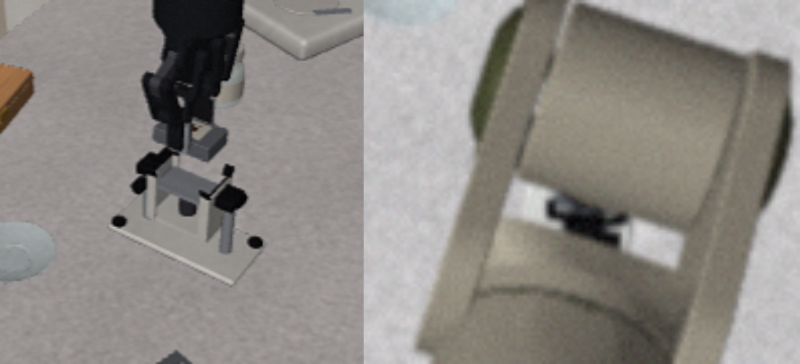

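Carrier B hangs flat just above the well (left half, about (190,140)), and the arm hides the top view. I'll centre it and go down in small steps, watching the force.

Call:
{"method": "arm_command", "body": {
  "moves": [
    {"wx": 0,"wy": -0.003,"wz": 0.001,"dx": 0.5,"dy": 4,"dz": 0,"hand": 0.4},
    {"wx": 0,"wy": -0.003,"wz": 0.001,"dx": 0.5,"dy": 4,"dz": 10,"hand": 0.4},
    {"wx": 0,"wy": -0.003,"wz": 0.001,"dx": 0.5,"dy": 4,"dz": 20,"hand": 0.4},
    {"wx": 0,"wy": -0.003,"wz": 0.001,"dx": 0.5,"dy": 4,"dz": 25,"hand": 0.4},
    {"wx": 0,"wy": -0.003,"wz": 0.001,"dx": 0.5,"dy": 4,"dz": 25,"hand": 0.4}
  ]
}}

```text
time_s: 5.8
eef_pos: [0.5499, -0.0516, 0.1048]
ee_rot: [-3.139, 0.122, 0.001]
ft_force: [0.4, -0.2, -0.7]
opening: 0.0343
grip_force: 60.0
```

Run:
```python
from h import *
go(550,-50.7,100,-4.4)
```

```text
d [ 0.1 -0.9  4.8] w [-0.0002  0.0009 -0.001 ] len 4.9 deg 0.1
```

Call:
{"method": "arm_command", "body": {
  "moves": [
    {"wx": 0,"wy": 0,"wz": 0,"dx": 0,"dy": -0.8,"dz": 3,"hand": 0.4},
    {"wx": 0,"wy": 0,"wz": 0,"dx": 0,"dy": -0.8,"dz": 6,"hand": 0.4},
    {"wx": 0,"wy": 0,"wz": 0,"dx": 0,"dy": -0.8,"dz": 9,"hand": 0.4},
    {"wx": 0,"wy": 0,"wz": 0,"dx": 0,"dy": -0.8,"dz": 12,"hand": 0.4},
    {"wx": 0,"wy": 0,"wz": 0,"dx": 0,"dy": -0.8,"dz": 12,"hand": 0.4}
  ]
}}

```text
time_s: 6.42
eef_pos: [0.55, -0.0508, 0.093]
ee_rot: [-3.139, 0.122, 0.001]
ft_force: [0.1, -1.7, -1.6]
opening: 0.0344
grip_force: 60.0
```

Call:
{"method": "arm_command", "body": {
  "moves": [
    {"wx": 0,"wy": 0,"wz": 0,"dx": 0,"dy": 0,"dz": 2,"hand": 0.4},
    {"wx": 0,"wy": 0,"wz": 0,"dx": 0,"dy": 0,"dz": 4,"hand": 0.4},
    {"wx": 0,"wy": 0,"wz": 0,"dx": 0,"dy": 0,"dz": 6,"hand": 0.4},
    {"wx": 0,"wy": 0,"wz": 0,"dx": 0,"dy": 0,"dz": 6,"hand": 0.4}
  ]
}}

```text
time_s: 6.92
eef_pos: [0.55, -0.0508, 0.0871]
ee_rot: [-3.139, 0.122, 0.001]
ft_force: [0.6, 0.1, -1.2]
opening: 0.0346
grip_force: 60.0
```

Call:
{"method": "arm_command", "body": {
  "moves": [
    {"wx": 0,"wy": 0,"wz": 0,"dx": 0,"dy": 0,"dz": 1,"hand": 0.4},
    {"wx": 0,"wy": 0,"wz": 0,"dx": 0,"dy": 0,"dz": 2,"hand": 0.4},
    {"wx": 0,"wy": 0,"wz": 0,"dx": 0,"dy": 0,"dz": 3,"hand": 0.4},
    {"wx": 0,"wy": 0,"wz": 0,"dx": 0,"dy": 0,"dz": 3,"hand": 0.4}
  ]
}}

```text
time_s: 7.42
eef_pos: [0.5501, -0.0509, 0.0842]
ee_rot: [-3.139, 0.122, 0.0]
ft_force: [0.2, -0.3, -0.2]
opening: 0.0344
grip_force: 60.0
```

Call:
{"method": "arm_command", "body": {
  "moves": [
    {"wx": 0,"wy": 0,"wz": 0,"dx": 0,"dy": 0,"dz": 1,"hand": 0.4},
    {"wx": 0,"wy": 0,"wz": 0,"dx": 0,"dy": 0,"dz": 2,"hand": 0.4},
    {"wx": 0,"wy": 0,"wz": 0,"dx": 0,"dy": 0,"dz": 2,"hand": 0.4}
  ]
}}

```text
time_s: 7.8
eef_pos: [0.5503, -0.0509, 0.0826]
ee_rot: [3.139, -0.122, 0.001]
ft_force: [-0.3, -0.1, 3.4]
opening: 0.0343
grip_force: 60.5
```

Call:
{"method": "arm_command", "body": {
  "moves": [
    {"wx": 0,"wy": 0,"wz": 0,"dx": 0,"dy": 0,"dz": 1,"hand": 0.4},
    {"wx": 0,"wy": 0,"wz": 0,"dx": 0,"dy": 0,"dz": 1,"hand": 0.4}
  ]
}}

```text
time_s: 8.05
eef_pos: [0.5504, -0.051, 0.0816]
ee_rot: [3.139, -0.122, 0.001]
ft_force: [-0.1, -0.5, 3.7]
opening: 0.0344
grip_force: 60.6
```

Call:
{"method": "arm_command", "body": {
  "moves": [
    {"wx": 0,"wy": 0,"wz": 0,"dx": 0,"dy": 0,"dz": 1,"hand": 0.4},
    {"wx": 0,"wy": 0,"wz": 0,"dx": 0,"dy": 0,"dz": 1,"hand": 0.4}
  ]
}}

```text
time_s: 8.3
eef_pos: [0.5505, -0.051, 0.0807]
ee_rot: [3.139, -0.122, 0.002]
ft_force: [-0.2, 0.2, 5.8]
opening: 0.0345
grip_force: 60.8
```

Call:
{"method": "arm_command", "body": {
  "moves": [
    {"wx": 0,"wy": 0,"wz": 0,"dx": 0,"dy": 0,"dz": 1,"hand": 0.4},
    {"wx": 0,"wy": 0,"wz": 0,"dx": 0,"dy": 0,"dz": 1,"hand": 0.4}
  ]
}}

```text
time_s: 8.55
eef_pos: [0.5505, -0.051, 0.0799]
ee_rot: [3.139, -0.122, 0.002]
ft_force: [-0.4, 0.3, 7.3]
opening: 0.0345
grip_force: 60.9
```

Call:
{"method": "arm_command", "body": {
  "moves": [
    {"wx": 0,"wy": 0,"wz": 0,"dx": 0,"dy": 0,"dz": 1,"hand": 0.4},
    {"wx": 0,"wy": 0,"wz": 0,"dx": 0,"dy": 0,"dz": 2,"hand": 0.4}
  ]
}}

```text
time_s: 8.8
eef_pos: [0.5508, -0.0511, 0.0783]
ee_rot: [3.139, -0.122, 0.003]
ft_force: [-1.2, 0.3, 9.9]
opening: 0.0346
grip_force: 61.3
```

Call:
{"method": "arm_command", "body": {
  "moves": [
    {"wx": 0,"wy": 0,"wz": 0,"dx": 0,"dy": 0,"dz": 1,"hand": 0.4},
    {"wx": 0,"wy": 0,"wz": 0,"dx": 0,"dy": 0,"dz": 2,"hand": 0.4}
  ]
}}

```text
time_s: 9.05
eef_pos: [0.5501, -0.0509, 0.0752]
ee_rot: [3.139, -0.122, 0.0]
ft_force: [-0.4, 0.2, 1.8]
opening: 0.0341
grip_force: 60.7
```

Call:
{"method": "arm_command", "body": {
  "moves": [
    {"wx": 0,"wy": 0,"wz": 0,"dx": 0,"dy": 0,"dz": 1,"hand": 0.4},
    {"wx": 0,"wy": 0,"wz": 0,"dx": 0,"dy": 0,"dz": 2,"hand": 0.4}
  ]
}}

```text
time_s: 9.3
eef_pos: [0.5502, -0.0509, 0.0734]
ee_rot: [3.139, -0.122, 0.0]
ft_force: [-1.8, 0.4, 6.0]
opening: 0.0342
grip_force: 61.0
```

Call:
{"method": "arm_command", "body": {
  "moves": [
    {"wx": 0,"wy": 0,"wz": 0,"dx": 0,"dy": 0,"dz": 1,"hand": 0.4},
    {"wx": 0,"wy": 0,"wz": 0,"dx": 0,"dy": 0,"dz": 2,"hand": 0.4}
  ]
}}

```text
time_s: 9.55
eef_pos: [0.5502, -0.0509, 0.0714]
ee_rot: [3.139, -0.122, 0.0]
ft_force: [-1.0, -0.1, 5.6]
opening: 0.0349
grip_force: 61.0
```

Call:
{"method": "arm_command", "body": {
  "moves": [
    {"wx": 0,"wy": 0,"wz": 0,"dx": 0,"dy": 0,"dz": 2,"hand": 0.4},
    {"wx": 0,"wy": 0,"wz": 0,"dx": 0,"dy": 0,"dz": 4,"hand": 0.4}
  ]
}}

```text
time_s: 9.8
eef_pos: [0.5502, -0.0509, 0.0674]
ee_rot: [3.139, -0.122, 0.0]
ft_force: [-0.9, 0.3, 5.9]
opening: 0.0348
grip_force: 61.0
```

Call:
{"method": "arm_command", "body": {
  "moves": [
    {"wx": 0,"wy": 0,"wz": 0,"dx": 0,"dy": 0,"dz": 2,"hand": 0.4},
    {"wx": 0,"wy": 0,"wz": 0,"dx": 0,"dy": 0,"dz": 4,"hand": 0.4}
  ]
}}

```text
time_s: 10.05
eef_pos: [0.5502, -0.0509, 0.0634]
ee_rot: [3.139, -0.122, 0.0]
ft_force: [-1.0, -0.6, 6.8]
opening: 0.0343
grip_force: 61.0
```

Call:
{"method": "arm_command", "body": {
  "moves": [
    {"wx": 0,"wy": 0,"wz": 0,"dx": 0,"dy": 0,"dz": 1,"hand": 0.4},
    {"wx": 0,"wy": 0,"wz": 0,"dx": 0,"dy": 0,"dz": 1,"hand": 0.4}
  ]
}}

```text
time_s: 10.3
eef_pos: [0.5502, -0.0509, 0.0624]
ee_rot: [3.139, -0.122, 0.0]
ft_force: [0.2, -0.1, 3.5]
opening: 0.0347
grip_force: 61.0
```

Call:
{"method": "arm_command", "body": {
  "moves": [
    {"wx": 0,"wy": 0,"wz": 0,"dx": 0,"dy": 0,"dz": 1,"hand": 0.4},
    {"wx": 0,"wy": 0,"wz": 0,"dx": 0,"dy": 0,"dz": 1,"hand": 0.4}
  ]
}}

```text
time_s: 10.55
eef_pos: [0.5502, -0.0509, 0.0614]
ee_rot: [3.139, -0.122, 0.0]
ft_force: [-0.6, 0.2, 5.3]
opening: 0.0344
grip_force: 61.0
```

Call:
{"method": "arm_command", "body": {
  "moves": [
    {"wx": 0,"wy": 0,"wz": 0,"dx": 0,"dy": 0,"dz": 1,"hand": 0.4},
    {"wx": 0,"wy": 0,"wz": 0,"dx": 0,"dy": 0,"dz": 1,"hand": 0.4}
  ]
}}

```text
time_s: 10.8
eef_pos: [0.5502, -0.0509, 0.0602]
ee_rot: [-3.139, 0.122, -0.0]
ft_force: [0.1, -0.5, 2.7]
opening: 0.0346
grip_force: 60.8
```

Call:
{"method": "arm_command", "body": {
  "moves": [
    {"wx": 0,"wy": 0,"wz": 0,"dx": 0,"dy": 0,"dz": 1,"hand": 0.4},
    {"wx": 0,"wy": 0,"wz": 0,"dx": 0,"dy": 0,"dz": 1,"hand": 0.4}
  ]
}}

```text
time_s: 11.05
eef_pos: [0.5502, -0.0509, 0.0592]
ee_rot: [-3.139, 0.122, -0.0]
ft_force: [-0.2, -0.4, 3.0]
opening: 0.0346
grip_force: 60.8
```

The force fell from about 5–6 N to 3 N at TCP z of about 60.5, so the lips have snapped. I'll go 2 mm deeper for margin, release, and rise.

Call:
{"method": "arm_command", "body": {
  "moves": [
    {"wx": 0,"wy": 0,"wz": 0,"dx": 0,"dy": 0,"dz": 1,"hand": 0.4},
    {"wx": 0,"wy": 0,"wz": 0,"dx": 0,"dy": 0,"dz": 2,"hand": 0.4},
    {"wx": 0,"wy": 0,"wz": 0,"dx": 0,"dy": 0,"dz": 2,"hand": -0.4},
    {"wx": 0,"wy": 0,"wz": 0,"dx": 0,"dy": 0,"dz": 2,"hand": -0.4},
    {"wx": 0,"wy": 0,"wz": 0,"dx": 0,"dy": 0,"dz": 2,"hand": -0.4}
  ]
}}

```text
time_s: 11.68
eef_pos: [0.55, -0.0508, 0.0571]
ee_rot: [-3.139, 0.122, 0.001]
ft_force: [0.4, -0.4, -0.1]
opening: 0.0596
grip_force: 0.0
```

Call:
{"method": "arm_command", "body": {
  "moves": [
    {"wx": 0,"wy": 0,"wz": 0,"dx": 0,"dy": 0,"dz": -20,"hand": -0.4},
    {"wx": 0,"wy": 0,"wz": 0,"dx": 0,"dy": 0,"dz": -60,"hand": -0.4},
    {"wx": 0,"wy": 0,"wz": 0,"dx": 0,"dy": 0,"dz": -100,"hand": -0.4},
    {"wx": 0,"wy": 0,"wz": 0,"dx": 0,"dy": 0,"dz": -110,"hand": -0.4}
  ]
}}

```text
time_s: 12.18
eef_pos: [0.5509, -0.0511, 0.1697]
ee_rot: [3.138, -0.122, 0.006]
ft_force: [-1.1, 0.3, -0.4]
opening: 0.0595
grip_force: 0.0
```

Run:
```python
from h import *
go(626,224,168,-12.4)
```

```text
d [  53.5 -280.1    1.6] w [ 0.0006 -0.004   0.1387] len 285.1 deg 7.9
```

Call:
{"method": "arm_command", "body": {
  "moves": [
    {"wx": 0,"wy": -0.004,"wz": 0.1387,"dx": 53.5,"dy": -280,"dz": 2,"hand": -0.4},
    {"wx": 0,"wy": -0.004,"wz": 0.1387,"dx": 53.5,"dy": -280,"dz": 2,"hand": -0.4},
    {"wx": 0,"wy": -0.004,"wz": 0.1387,"dx": 53.5,"dy": -280,"dz": 2,"hand": -0.4},
    {"wx": 0,"wy": -0.004,"wz": 0.1387,"dx": 53.5,"dy": -280,"dz": 2,"hand": -0.4},
    {"wx": 0,"wy": -0.004,"wz": 0.1387,"dx": 53.5,"dy": -280,"dz": 2,"hand": -0.4}
  ]
}}

```text
time_s: 12.8
eef_pos: [0.6248, 0.2271, 0.1638]
ee_rot: [3.123, -0.336, -0.009]
ft_force: [0.5, -0.9, -0.5]
opening: 0.0599
grip_force: 0.0
```

Run:
```python
from h import *
go(626,224,60,-12.4)
p,D=snapshot("side"); P=pts("side",D)
for z in(.07,.075):
    m=(abs(P[...,0]-.55)<.018)&(abs(P[...,1]+.0508)<.012)&(P[...,2]>.05)&(P[...,2]<.11)
print(m.sum(),np.percentile(P[m][:,2],[5,50,95]).round(4))
cv2.imwrite("pics/c1.png",np.hstack([cv2.resize(p[180:300,290:410],(480,480)),cv2.resize(p,(320,480))]))
```

```text
d [  2.4   2.7 103.8] w [0.0007 0.0059 0.0021] len 103.8 deg 0.4
136 [0.0733 0.0748 0.0766]
```

View pics/c1.png

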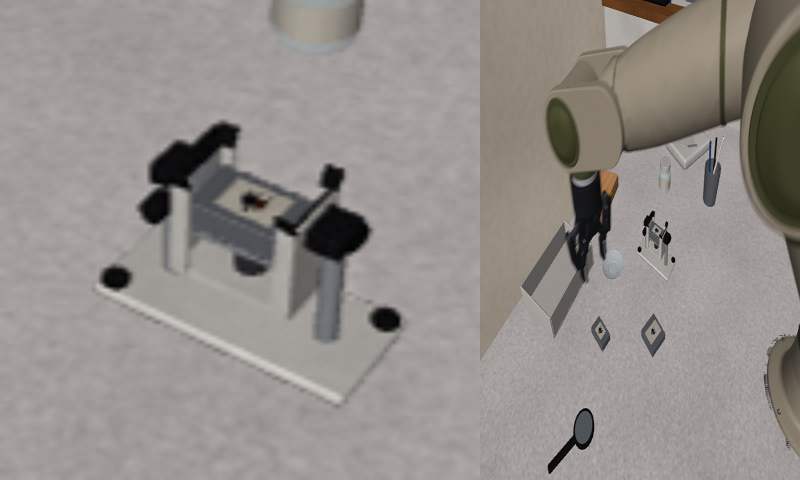

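Carrier B lies flat in the well with its top at about 74.5 mm. That fits latched under the lips, with the head about 4 mm high. Now carrier A.

Call:
{"method": "arm_command", "body": {
  "moves": [
    {"wx": 0,"wy": 0.003,"wz": 0,"dx": 1.5,"dy": 2,"dz": 60,"hand": -0.4},
    {"wx": 0,"wy": 0.003,"wz": 0,"dx": 1.5,"dy": 2,"dz": 100,"hand": -0.4},
    {"wx": 0,"wy": 0.003,"wz": 0,"dx": 1.5,"dy": 2,"dz": 120,"hand": -0.4},
    {"wx": 0,"wy": 0.003,"wz": 0,"dx": 1.5,"dy": 2,"dz": 120,"hand": -0.4}
  ]
}}

```text
time_s: 13.35
eef_pos: [0.6254, 0.2218, 0.0443]
ee_rot: [3.122, -0.339, -0.005]
ft_force: [-0.6, 0.3, 0.4]
opening: 0.0599
grip_force: 0.0
```

Run:
```python
from h import *
go(626,224,2.5,-12.4)
```

```text
d [ 0.3 -2.3 41.8] w [ 0.0011  0.003  -0.0002] len 41.9 deg 0.2
```

Call:
{"method": "arm_command", "body": {
  "moves": [
    {"wx": 0,"wy": 0,"wz": 0,"dx": 0,"dy": -2,"dz": 20,"hand": -0.4},
    {"wx": 0,"wy": 0,"wz": 0,"dx": 0,"dy": -2,"dz": 33,"hand": -0.4},
    {"wx": 0,"wy": 0,"wz": 0,"dx": 0,"dy": -2,"dz": 38,"hand": -0.4},
    {"wx": 0,"wy": 0,"wz": 0,"dx": 0,"dy": -2,"dz": 38,"hand": -0.4}
  ]
}}

```text
time_s: 13.85
eef_pos: [0.6262, 0.2239, 0.0071]
ee_rot: [3.123, -0.339, -0.002]
ft_force: [-1.0, 0.8, 0.5]
opening: 0.0597
grip_force: 0.0
```

Run:
```python
from h import *
go(626,224,2.5,-12.4)
```

```text
d [-0.2 -0.1  4.6] w [ 0.0004  0.0012 -0.0001] len 4.6 deg 0.1
```

Call:
{"method": "arm_command", "body": {
  "moves": [
    {"wx": 0,"wy": 0,"wz": 0,"dx": 0,"dy": 0,"dz": 4.5,"hand": -0.4},
    {"wx": 0,"wy": 0,"wz": 0,"dx": 0,"dy": 0,"dz": 4.5,"hand": 0.4},
    {"wx": 0,"wy": 0,"wz": 0,"dx": 0,"dy": 0,"dz": 4.5,"hand": 0.4},
    {"wx": 0,"wy": 0,"wz": 0,"dx": 0,"dy": 0,"dz": 4.5,"hand": 0.4},
    {"wx": 0,"wy": 0,"wz": 0,"dx": 0,"dy": 0,"dz": 4.5,"hand": 0.4}
  ]
}}

```text
time_s: 14.48
eef_pos: [0.6264, 0.2239, 0.0032]
ee_rot: [-3.123, 0.339, 0.0]
ft_force: [-0.0, 0.7, 4.1]
opening: 0.034
grip_force: 61.6
```

Call:
{"method": "arm_command", "body": {
  "moves": [
    {"wx": 0,"wy": 0,"wz": 0,"dx": 0,"dy": 0,"dz": -30,"hand": 0.4},
    {"wx": 0,"wy": 0,"wz": 0,"dx": 0,"dy": 0,"dz": -90,"hand": 0.4},
    {"wx": 0,"wy": 0,"wz": 0,"dx": 0,"dy": 0,"dz": -140,"hand": 0.4},
    {"wx": 0,"wy": 0,"wz": 0,"dx": 0,"dy": 0,"dz": -150,"hand": 0.4},
    {"wx": 0,"wy": 0,"wz": 0,"dx": 0,"dy": 0,"dz": -150,"hand": 0.4}
  ]
}}

```text
time_s: 15.1
eef_pos: [0.6262, 0.2238, 0.1524]
ee_rot: [3.123, -0.339, -0.002]
ft_force: [0.6, 0.2, -0.7]
opening: 0.0343
grip_force: 61.2
```

Run:
```python
from h import *
go(550.1,-50.8,150,-4.4)
```

```text
d [-15.3 284.6   2.5] w [ 0.0003  0.0014 -0.1397] len 285.0 deg 8.0
```

Call:
{"method": "arm_command", "body": {
  "moves": [
    {"wx": 0,"wy": 0.001,"wz": -0.14,"dx": -15.3,"dy": 284.5,"dz": 2,"hand": 0.4},
    {"wx": 0,"wy": 0.001,"wz": -0.14,"dx": -15.3,"dy": 284.5,"dz": 2,"hand": 0.4},
    {"wx": 0,"wy": 0.001,"wz": -0.14,"dx": -15.3,"dy": 284.5,"dz": 2,"hand": 0.4},
    {"wx": 0,"wy": 0.001,"wz": -0.14,"dx": -15.3,"dy": 284.5,"dz": 2,"hand": 0.4},
    {"wx": 0,"wy": 0.001,"wz": -0.14,"dx": -15.3,"dy": 284.5,"dz": 2,"hand": 0.4}
  ]
}}

```text
time_s: 15.72
eef_pos: [0.5485, -0.0529, 0.1488]
ee_rot: [-3.139, 0.123, 0.006]
ft_force: [-0.1, -0.2, 0.5]
opening: 0.0344
grip_force: 61.2
```

Call:
{"method": "arm_command", "body": {
  "moves": [
    {"wx": 0,"wy": 0,"wz": 0,"dx": 0,"dy": 0,"dz": 20,"hand": 0.4},
    {"wx": 0,"wy": 0,"wz": 0,"dx": 0,"dy": 0,"dz": 30,"hand": 0.4},
    {"wx": 0,"wy": 0,"wz": 0,"dx": 0,"dy": 0,"dz": 30,"hand": 0.4}
  ]
}}

```text
time_s: 16.1
eef_pos: [0.5496, -0.0501, 0.1194]
ee_rot: [-3.139, 0.119, 0.005]
ft_force: [-0.9, -0.5, 0.4]
opening: 0.0343
grip_force: 61.2
```

Run:
```python
from h import *
p,d=snapshot("side"); cv2.imwrite("pics/a3.png",cv2.resize(p[140:320,260:440],(540,540)))
go(550.1,-50.8,100,-4.4)
```

```text
d [ 0.1  0.6 20.3] w [-0.0001  0.0014  0.0011] len 20.3 deg 0.1
```

View pics/a3.png

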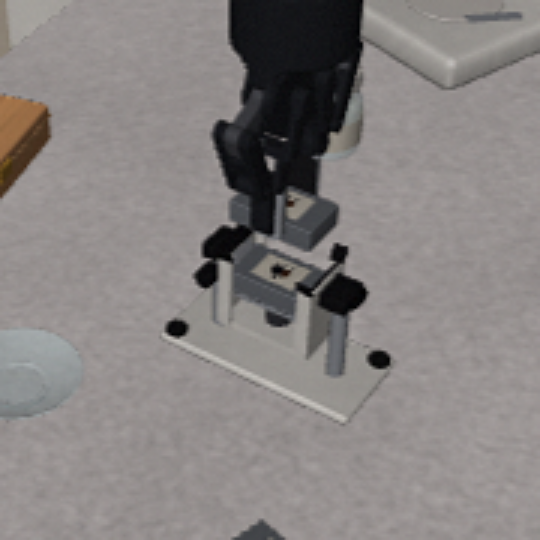

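Carrier A hangs flat above the well at about (285,215), with B latched beneath it at (280,272). I'll descend.

Call:
{"method": "arm_command", "body": {
  "moves": [
    {"wx": 0,"wy": 0,"wz": 0,"dx": 0,"dy": 0.5,"dz": 8,"hand": 0.4},
    {"wx": 0,"wy": 0,"wz": 0,"dx": 0,"dy": 0.5,"dz": 14,"hand": 0.4},
    {"wx": 0,"wy": 0,"wz": 0,"dx": 0,"dy": 0.5,"dz": 18,"hand": 0.4},
    {"wx": 0,"wy": 0,"wz": 0,"dx": 0,"dy": 0.5,"dz": 22,"hand": 0.4},
    {"wx": 0,"wy": 0,"wz": 0,"dx": 0,"dy": 0.5,"dz": 22,"hand": 0.4}
  ]
}}

```text
time_s: 16.77
eef_pos: [0.5501, -0.0512, 0.0987]
ee_rot: [3.139, -0.12, -0.001]
ft_force: [-0.7, -1.4, -0.9]
opening: 0.0341
grip_force: 61.2
```

Call:
{"method": "arm_command", "body": {
  "moves": [
    {"wx": 0,"wy": 0,"wz": 0,"dx": 0,"dy": 0,"dz": 3,"hand": 0.4},
    {"wx": 0,"wy": 0,"wz": 0,"dx": 0,"dy": 0,"dz": 6,"hand": 0.4},
    {"wx": 0,"wy": 0,"wz": 0,"dx": 0,"dy": 0,"dz": 8,"hand": 0.4},
    {"wx": 0,"wy": 0,"wz": 0,"dx": 0,"dy": 0,"dz": 9,"hand": 0.4},
    {"wx": 0,"wy": 0,"wz": 0,"dx": 0,"dy": 0,"dz": 9,"hand": 0.4}
  ]
}}

```text
time_s: 17.4
eef_pos: [0.5502, -0.0512, 0.0898]
ee_rot: [3.139, -0.12, -0.0]
ft_force: [0.9, -0.0, -1.0]
opening: 0.0342
grip_force: 61.2
```

Free so far. The ramps should be met at about 83.5.

Call:
{"method": "arm_command", "body": {
  "moves": [
    {"wx": 0,"wy": 0,"wz": 0,"dx": 0,"dy": 0,"dz": 2,"hand": 0.4},
    {"wx": 0,"wy": 0,"wz": 0,"dx": 0,"dy": 0,"dz": 4,"hand": 0.4},
    {"wx": 0,"wy": 0,"wz": 0,"dx": 0,"dy": 0,"dz": 6,"hand": 0.4},
    {"wx": 0,"wy": 0,"wz": 0,"dx": 0,"dy": 0,"dz": 6,"hand": 0.4}
  ]
}}

```text
time_s: 17.9
eef_pos: [0.55, -0.0512, 0.0839]
ee_rot: [3.139, -0.12, -0.001]
ft_force: [-1.7, 0.9, 1.9]
opening: 0.0342
grip_force: 61.5
```

Call:
{"method": "arm_command", "body": {
  "moves": [
    {"wx": 0,"wy": 0,"wz": 0,"dx": 0,"dy": 0,"dz": 1,"hand": 0.4},
    {"wx": 0,"wy": 0,"wz": 0,"dx": 0,"dy": 0,"dz": 2,"hand": 0.4}
  ]
}}

```text
time_s: 18.15
eef_pos: [0.5505, -0.0513, 0.0824]
ee_rot: [3.139, -0.12, 0.001]
ft_force: [-3.3, -0.1, 8.2]
opening: 0.0344
grip_force: 62.2
```

Call:
{"method": "arm_command", "body": {
  "moves": [
    {"wx": 0,"wy": 0,"wz": 0,"dx": 0,"dy": 0,"dz": 1,"hand": 0.4},
    {"wx": 0,"wy": 0,"wz": 0,"dx": 0,"dy": 0,"dz": 2,"hand": 0.4}
  ]
}}

```text
time_s: 18.4
eef_pos: [0.5506, -0.0513, 0.0809]
ee_rot: [3.139, -0.12, 0.002]
ft_force: [-5.5, 0.7, 13.3]
opening: 0.0343
grip_force: 62.6
```

Call:
{"method": "arm_command", "body": {
  "moves": [
    {"wx": 0,"wy": 0,"wz": 0,"dx": 0,"dy": 0,"dz": 1,"hand": 0.4},
    {"wx": 0,"wy": 0,"wz": 0,"dx": 0,"dy": 0,"dz": 2,"hand": 0.4}
  ]
}}

```text
time_s: 18.65
eef_pos: [0.5506, -0.0513, 0.079]
ee_rot: [3.139, -0.12, 0.002]
ft_force: [-5.3, 0.9, 12.8]
opening: 0.0346
grip_force: 62.7
```

Call:
{"method": "arm_command", "body": {
  "moves": [
    {"wx": 0,"wy": 0,"wz": 0,"dx": 0,"dy": 0,"dz": 1,"hand": 0.4},
    {"wx": 0,"wy": 0,"wz": 0,"dx": 0,"dy": 0,"dz": 2,"hand": 0.4}
  ]
}}

```text
time_s: 18.9
eef_pos: [0.5506, -0.0513, 0.0763]
ee_rot: [3.139, -0.12, 0.002]
ft_force: [-1.3, 0.5, 6.9]
opening: 0.0342
grip_force: 61.9
```

Call:
{"method": "arm_command", "body": {
  "moves": [
    {"wx": 0,"wy": 0,"wz": 0,"dx": 0,"dy": 0,"dz": 2,"hand": 0.4},
    {"wx": 0,"wy": 0,"wz": 0,"dx": 0,"dy": 0,"dz": 4,"hand": 0.4}
  ]
}}

```text
time_s: 19.15
eef_pos: [0.5506, -0.0513, 0.0723]
ee_rot: [3.139, -0.12, 0.001]
ft_force: [-1.6, 0.4, 7.3]
opening: 0.0346
grip_force: 62.0
```

Call:
{"method": "arm_command", "body": {
  "moves": [
    {"wx": 0,"wy": 0,"wz": 0,"dx": 0,"dy": 0,"dz": 2,"hand": 0.4},
    {"wx": 0,"wy": 0,"wz": 0,"dx": 0,"dy": 0,"dz": 4,"hand": 0.4}
  ]
}}

```text
time_s: 19.4
eef_pos: [0.5506, -0.0513, 0.0683]
ee_rot: [3.139, -0.12, 0.001]
ft_force: [-2.8, -0.2, 7.1]
opening: 0.0344
grip_force: 62.0
```

Call:
{"method": "arm_command", "body": {
  "moves": [
    {"wx": 0,"wy": 0,"wz": 0,"dx": 0,"dy": 0,"dz": 1,"hand": 0.4},
    {"wx": 0,"wy": 0,"wz": 0,"dx": 0,"dy": 0,"dz": 2,"hand": 0.4}
  ]
}}

```text
time_s: 19.65
eef_pos: [0.5506, -0.0513, 0.0664]
ee_rot: [3.139, -0.12, 0.002]
ft_force: [-2.1, 0.7, 7.2]
opening: 0.0345
grip_force: 62.0
```

Call:
{"method": "arm_command", "body": {
  "moves": [
    {"wx": 0,"wy": 0,"wz": 0,"dx": 0,"dy": 0,"dz": 1,"hand": 0.4},
    {"wx": 0,"wy": 0,"wz": 0,"dx": 0,"dy": 0,"dz": 2,"hand": 0.4}
  ]
}}

```text
time_s: 19.9
eef_pos: [0.5505, -0.0513, 0.0644]
ee_rot: [3.139, -0.12, 0.001]
ft_force: [-3.0, 0.3, 7.6]
opening: 0.0346
grip_force: 62.0
```

Call:
{"method": "arm_command", "body": {
  "moves": [
    {"wx": 0,"wy": 0,"wz": 0,"dx": 0,"dy": 0,"dz": 1,"hand": 0.4},
    {"wx": 0,"wy": 0,"wz": 0,"dx": 0,"dy": 0,"dz": 1,"hand": 0.4}
  ]
}}

```text
time_s: 20.15
eef_pos: [0.5506, -0.0513, 0.0633]
ee_rot: [3.139, -0.12, 0.001]
ft_force: [-1.6, -0.5, 6.9]
opening: 0.0344
grip_force: 62.0
```

Call:
{"method": "arm_command", "body": {
  "moves": [
    {"wx": 0,"wy": 0,"wz": 0,"dx": 0,"dy": 0,"dz": 1,"hand": 0.4},
    {"wx": 0,"wy": 0,"wz": 0,"dx": 0,"dy": 0,"dz": 1,"hand": 0.4}
  ]
}}

```text
time_s: 20.4
eef_pos: [0.5505, -0.0513, 0.0623]
ee_rot: [3.139, -0.12, 0.001]
ft_force: [-1.9, 0.5, 6.4]
opening: 0.0343
grip_force: 62.0
```

Call:
{"method": "arm_command", "body": {
  "moves": [
    {"wx": 0,"wy": 0,"wz": 0,"dx": 0,"dy": 0,"dz": 0.5,"hand": 0.4},
    {"wx": 0,"wy": 0,"wz": 0,"dx": 0,"dy": 0,"dz": 0.5,"hand": 0.4}
  ]
}}

```text
time_s: 20.65
eef_pos: [0.5505, -0.0513, 0.0618]
ee_rot: [3.139, -0.12, 0.001]
ft_force: [-1.9, -0.2, 7.2]
opening: 0.0345
grip_force: 62.0
```

Call:
{"method": "arm_command", "body": {
  "moves": [
    {"wx": 0,"wy": 0,"wz": 0,"dx": 0,"dy": 0,"dz": 0.5,"hand": 0.4},
    {"wx": 0,"wy": 0,"wz": 0,"dx": 0,"dy": 0,"dz": 0.5,"hand": 0.4}
  ]
}}

```text
time_s: 20.9
eef_pos: [0.5505, -0.0513, 0.0611]
ee_rot: [3.139, -0.12, 0.001]
ft_force: [-0.3, -0.3, 3.8]
opening: 0.0345
grip_force: 61.6
```

Call:
{"method": "arm_command", "body": {
  "moves": [
    {"wx": 0,"wy": 0,"wz": 0,"dx": 0,"dy": 0,"dz": 0.5,"hand": 0.4},
    {"wx": 0,"wy": 0,"wz": 0,"dx": 0,"dy": 0,"dz": 0.5,"hand": 0.4}
  ]
}}

```text
time_s: 21.15
eef_pos: [0.5505, -0.0513, 0.0604]
ee_rot: [3.139, -0.12, 0.001]
ft_force: [1.5, -1.0, 3.4]
opening: 0.0343
grip_force: 61.6
```

Call:
{"method": "arm_command", "body": {
  "moves": [
    {"wx": 0,"wy": 0,"wz": 0,"dx": 0,"dy": 0,"dz": 0.4,"hand": 0.4},
    {"wx": 0,"wy": 0,"wz": 0,"dx": 0,"dy": 0,"dz": 0.4,"hand": 0.4}
  ]
}}

```text
time_s: 21.4
eef_pos: [0.5505, -0.0513, 0.0601]
ee_rot: [3.139, -0.12, 0.001]
ft_force: [1.4, -1.0, 3.5]
opening: 0.0342
grip_force: 61.6
```

Call:
{"method": "arm_command", "body": {
  "moves": [
    {"wx": 0,"wy": 0,"wz": 0,"dx": 0,"dy": 0,"dz": 0,"hand": 0.4}
  ]
}}

```text
time_s: 21.52
eef_pos: [0.5505, -0.0513, 0.0601]
ee_rot: [3.139, -0.12, 0.001]
ft_force: [2.4, -1.3, 3.3]
opening: 0.0341
grip_force: 61.6
```

Call:
{"method": "arm_command", "body": {
  "moves": [
    {"wx": 0,"wy": 0,"wz": 0,"dx": 0,"dy": 0,"dz": 0,"hand": -0.4},
    {"wx": 0,"wy": 0,"wz": 0,"dx": 0,"dy": 0,"dz": 0,"hand": -0.4},
    {"wx": 0,"wy": 0,"wz": 0,"dx": 0,"dy": 0,"dz": 0,"hand": -0.4}
  ]
}}

```text
time_s: 21.9
eef_pos: [0.5499, -0.0511, 0.0597]
ee_rot: [-3.139, 0.12, 0.002]
ft_force: [0.5, 0.5, -0.3]
opening: 0.0597
grip_force: 0.0
```

Call:
{"method": "arm_command", "body": {
  "moves": [
    {"wx": 0,"wy": 0,"wz": 0,"dx": 0,"dy": 0,"dz": -20,"hand": -0.4},
    {"wx": 0,"wy": 0,"wz": 0,"dx": 0,"dy": 0,"dz": -60,"hand": -0.4},
    {"wx": 0,"wy": 0,"wz": 0,"dx": 0,"dy": 0,"dz": -110,"hand": -0.4},
    {"wx": 0,"wy": 0,"wz": 0,"dx": 0,"dy": 0,"dz": -150,"hand": -0.4},
    {"wx": 0,"wy": 0,"wz": 0,"dx": 0,"dy": 0,"dz": -150,"hand": -0.4}
  ]
}}

```text
time_s: 22.52
eef_pos: [0.5512, -0.0514, 0.2128]
ee_rot: [3.138, -0.12, 0.008]
ft_force: [0.1, 0.7, -0.4]
opening: 0.0596
grip_force: 0.0
```

Run:
```python
from h import *
p,D=snapshot("side"); P=pts("side",D)
m=(abs(P[...,0]-.55)<.018)&(abs(P[...,1]+.0508)<.012)&(P[...,2]>.05)&(P[...,2]<.11)
print(m.sum(),np.percentile(P[m][:,2],[5,50,95]).round(4)); q=P[m]; print("tilt",np.linalg.lstsq(np.c_[q[:,:2],np.ones(len(q))],q[:,2],rcond=None)[0][:2].round(3))
cv2.imwrite("pics/f.png",cv2.resize(p[180:300,290:410],(540,540)))
```

```text
133 [0.0735 0.075  0.0767]
tilt [0.008 0.008]
```

View pics/f.png

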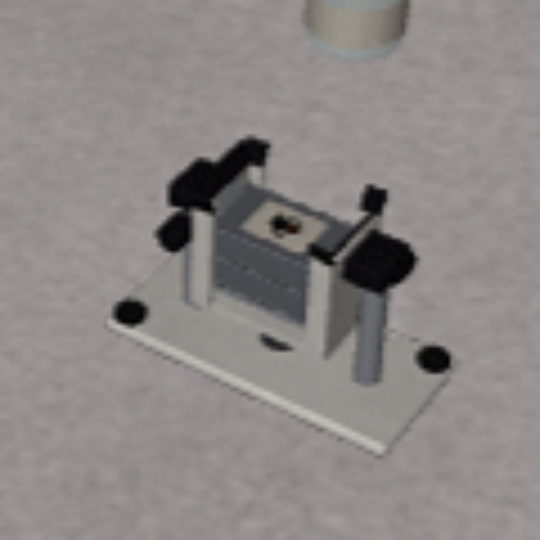

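Both carriers are stacked flat in the well (front face at about (262,265)). The top sits at the same 75 mm as when the first one latched, with no tilt. I'm handing in.

```bash
python3 -c "
from workcell import job_done; print(job_done())"
```

```text
the job is handed in; nothing more can be done
None
```

Both oblong carriers are stacked flat in the magazine and, going by the force drop on each and the final depth picture, latched under the lips; the push peaked at about 13 N, and I handed the job in at about 22.6 s (no verdict was returned).

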